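Close the ampoule tray: tuck the cover strip under the lapped cover and hold it down

ROBOT

A 6-joint arm with a two-finger parallel gripper is mounted at the origin on the work surface. World frame = base frame: x ahead of the robot, y to its left, z up, the work surface at z = 0. Lengths are in m, angles in rad, forces in N, time in s.
With the tool pointing down it reaches from about 0.35 to 0.725 m from the base axis. Payload 6 kg.
Tool frame: the origin (TCP) lies between the finger pads; the fingertips stand 11 mm ahead of it and the grasp point (between the pads) lies 8 mm behind it (arm.tip_reach is the distance from the TCP to the fingertips, in m); z points along the fingers, y is the line along which they close (so a half turn about z gives the same grasp; the last joint's range is limited). The gripper opens to 85 mm and grips with 20 to 120 N. Pads are 22 mm wide; open, the fingers measure 114 mm over their backs; the gripper's body (76 mm by 85 mm) begins 54 mm behind the grasp point. The pads swing forward as they close: fully open they stand 13 mm farther back than shut.
Start: joints at [-0.853, 0.04, 0.085, 0, -1.615, -0.334], TCP at [0.225, -0.556, 0.242] pointing down, gripper open.
Joint ranges: [-2.56, 2.56], [-1.29, 2.01], [-1.08, 1.49], [-3.29, 1.98], [-2.81, -0.18], [-2.99, 2.99]. Speed limits (rad/s): [2.57, 2.57, 3.01, 3.14, 3.14, 3.14].

INTERFACE

Orientations are given as [roll, pitch, yaw] about the fixed x, y, z axes, in that order (R = Rz(yaw) Ry(pitch) Rx(roll)).
In Python, from plant import arm, viewer, sign_off, find_in, cut_out gives the robot as it stands.
- The arm moves only by the tool step_arm, never from a script. Its argument "commands" is one flat list of numbers, 5 for each row, row after row: the gripper command: -1 is fully open, 1 is shut, values between are in proportion, then the shift along the tool's x, y, z in mm, then the turn about the tool's z in rad. In form: [hand, dx, dy, dz, turn, hand, dx, dy, dz, turn, ...]. A call has 1 to 12 rows; each row shifts and turns the commanded pose from where the row before left it, along the tool's axes as they then stand; what a row does not reach is not made up. A row lasts 1/10 s, in which the tool goes at most 50 mm and 8.59 degrees, less where a joint would pass 70% of its speed; a pose out of reach is approached as far as the arm can. A call is refused whole if a number of a shift passes 50 or a number of a turn 0.15, either way. A call with a gripper value outside its range is refused whole. The fingers move at their own pace and stop on an object; "squeeze" is the grip in N (left out, the last holds). Time passes only in rows, so rows that do not move let the fingers close. It gives the time, the measured TCP pose, the force, the opening and the grip force at its end, in the units of the state.
- arm.get_state(): the state, without advancing time (a new reading comes with each control period).
- viewer.read_camera(name): name is "scene" or "top" or "wrist"; returns a dict with "color" (384x512x3 uint8, blue, green, red), "fovy" (degrees; the focal length in pixels is half the picture's height over the tangent of half this angle, whatever the lens; pixels are square), "cx", "cy" (the principal point, pixels), "cam_to_world" (4x4, takes a point from camera to world coordinates). Camera axes: x right, y down, z forward; pixel columns grow to the right and rows downward; lengths in m; the calibration is good to about 2 mm. The wrist camera is an equidistant fisheye: a pixel r from the principal point sees the ray r / f radians off the axis. A picture is of the moment at which its call begins. There is no depth.
- sign_off(): hands the job in; it is judged then, once.
Trained networks look in a picture, given as the dict that the camera call returned (one of the last four; its "shot" number tells which), for a name from the list of things; names that differ only in an ending like _2 or _b are one class to them, and where a whole thing is asked for, a point or a joint stands for the part that bears it (a point fixed in the world has none). Each returns a list of dicts, best first, with "confidence" (0 to 1); they miss things now and then, are a little off and sometimes report something else, mostly with a low value. They report only what shows in the picture. A call takes as long as a camera call. They do not tell look-alikes from the thing itself.
- find_in(picture, thing): "position" ([column, row] in pixels, amid what is visible of it).
- cut_out(picture, thing): "pixels" (384x512 bool, what is visible of it) and "position" ([column, row] in pixels, amid what is visible of it).
The state is a dict: "time": time; "joint_pos": joint angles; "dq": joint speeds; "joint_torque": joint torques, N m; "position": TCP position; "tcp_rot": TCP orientation; "contact_force": force on the tool from outside, world axes, zero at the start; "torque": the same for the moment, N m; "opening": finger opening in m; "grip_force": force on a finger pad.
Only numpy, scipy, OpenCV 4.12 (cv2) and the standard library are available. Lean on these libraries where they do the work, as an engineer would, in place of code of your own. Each camera call takes 0.05 s, during which the arm holds its last target. There are 200 camera calls.

TASK

Close the open ampoule row of the grey tray with the loose white cover strip: pick it up by its rib and slide its long edge away from the rib under the lip of the tray's hinged cover, without lifting that cover, until it is fully home and square on the tray. Then press the strip down flat on the tray's rim against the sprung bar, and finish while still holding it pressed with the gripper, without letting go. Leave the steel dish, bottle and carton where they are.

Things in the scene. Friction and masses are not known exactly. Their poses are not given: they have to be found in the camera images.
- tray: Grey tray fixed to the work surface, 210 (x) x 160 (y) mm, flat rim 40 mm high. Origin: centre of underside; x from the open ampoule row (near side, x -105 to -30) to the cover's hinge, z up. The strip rests on the rim: side walls 12 mm, front wall 8 mm thick, cross wall x -30 to +5 mm under the lip. Home, the strip is centred at tray x -55, y 0, z 40 mm, axes parallel, near edge flush with the tray's front.
- stop (a point): Foot of the stop that the strip's edge meets when home, hidden under the cover: 8 mm high, its face at tray x = -5 mm; this point is at tray x -5, y 0, z 40 mm.
- strip: Loose white rigid cover strip, about 150 g: flat plate 100 (x) x 150 (y) x 4 mm with an upright grey grip rib on top, 12 mm thick (x), 50 mm long (y), its top 34 mm above the plate's underside. Origin: centre of the plate's underside; z up, rib centred at x -25, y 0 mm. The edge to tuck is the +x edge (x = +50 mm). It starts flat on the work surface, rib up.
- strip_edge (a point): Middle of the edge of the strip that is to be tucked, on the underside: strip x = +50, y = 0, z = 0 mm.
- flap (a joint): Angle (rad) of the tray's white hinged cover, 156 mm wide, 4 mm thick, 200 g; 0 = level, grows as it lifts. It rests by its weight only and lifts easily. Hinge along tray y at tray x +97, z 50 mm. At 0 its underside is 8 mm above the rim from tray x = -27 mm back; in front of that the lip turns up at 35 degrees to its end at x about -37 mm, underside there about 54, top about 58 mm above the work surface.
- flap_lip (a point): Middle of the free end of the cover's turned-up lip; at rest near tray x = -37, y = 0, z = 54 mm. It moves with the cover.
- sill (a joint): Travel (m) of the sprung steel bar across the near end of the open row, 10 (x) x 120 (y) mm, at tray x = -90 mm; 0 = up, its top then 5 mm above the rim; grows downwards; 0.005 = level with the rim. Starts to move at 3 N and needs 6 N to be level. Left alone it lifts the strip's near side by 5 mm.
- sill_top (a point): Centre of the top of the sprung bar: tray x = -90, y = 0, z = 45 mm when up.
- dish: Bystander: round steel dish, 100 mm across, 28 mm high; origin: centre of its underside.
- bottle: Bystander: amber bottle, 42 mm across, 85 mm high; origin: centre of its underside.
- carton: Bystander: carton 75 x 120 x 45 mm; origin: centre of its underside.
Things that resemble listed ones, but are neither listed nor needed, are in the scene too. Several things look just like the strip: the one meant starts nearest to the robot's base.

How it is judged:
On the way, in this order (a step that is already met when the one before it is completed fails the run):
1. the strip is picked up clear of the work surface (height (world z) of strip above 0.03 m and contact force between the fingers and strip above 0.5 N), for 0.2 s.
2. its plain edge is tucked under the cover, home and square, the cover down (x of strip_edge in the frame of tray above -0.012 m and y of strip_edge in the frame of tray between -0.008 and 0.008 m and z of strip_edge in the frame of tray between 0.036 and 0.0445 m and angle between the y axis of strip and the y axis of tray, either way round below 0.08 rad and value of joint flap below 0.025 rad), for 0.2 s.
At the end, for the whole second after the job is handed in: Strip edge under the cover, within 7 mm of the stop, 4.5 mm of the rim and 8 mm of the centre line, square within 0.08 rad; cover down (under 0.025 rad); strip flat (under 0.028 rad), bar down 3.5 mm or more, at rest, fingers pressing it (over 2 N) onto the tray (over 3 N) (all of step 2 and value of joint sill above 0.0035 m and angle between strip's own z axis and vertical below 0.028 rad and linear speed of strip below 0.01 m/s and contact force between the fingers and strip above 2 N and contact force between strip and tray above 3 N); the arm keeps its last pose, push and grip.
It fails at once if the hinged cover is lifted (over 0.06 rad, about 8 mm at its lip) (value of joint flap above 0.06 rad).
It fails at once if the dish is moved by more than 25 mm (distance of dish from where it was at the start of the episode above 0.025 m).
It fails at once if the bottle is moved by more than 25 mm (distance of bottle from where it was at the start of the episode above 0.025 m).
It fails at once if the carton is moved by more than 25 mm (distance of carton from where it was at the start of the episode above 0.025 m).
It also fails if it takes over 40 s, if anything falls off the work surface, if the arm or the gripper's body presses on something with over 40 N, if the wrist force passes 120 N, or if a joint passes its speed limit or range.

## Working session

There is one attempt and no reset: what is moved stays moved. The work goes in short steps, Python scripts to look and compute and a tool call to move; the robot and the scene stay as the last step left them, time stands still between calls to the robot, and variables do not carry over. Pictures are saved under pics/ and viewed, at most 10 in all, crops included, and the job is handed in when it is done.

Besides the shell and the picture viewer there is one more tool, called after "Request:" as name(argument=value, ...) on one line, values as JSON. step_arm: Moves the arm, as the interface text tells. Its arguments: {"type":"object","properties":{"commands":{"type":"array"},"squeeze":{"type":"number"}},"required":["commands"]}

```bash
mkdir -p pics; cat > h.py <<'E'
import numpy as np, cv2, math
from plant import arm, viewer, sign_off, find_in, cut_out
def ray(p,uv):
    h=p["color"].shape[0]; f=h/2/math.tan(math.radians(p["fovy"])/2)
    d=np.array([uv[0]-p["cx"],uv[1]-p["cy"]],float)
    if p.get("name")=="wrist":
        r=np.hypot(*d); t=r/f; v=np.array([*(d/max(r,1e-9)*math.sin(t)),math.cos(t)])
    else: v=np.array([*(d/f),1.])
    T=np.array(p["cam_to_world"]); return T[:3,3],T[:3,:3]@v
def onplane(p,uv,z):
    o,v=ray(p,uv); return o+v*(z-o[2])/v[2]
def proj(p,X):
    T=np.array(p["cam_to_world"]); c=T[:3,:3].T@(np.array(X)-T[:3,3])
    h=p["color"].shape[0]; f=h/2/math.tan(math.radians(p["fovy"])/2)
    if p.get("name")=="wrist":
        r=np.hypot(c[0],c[1]); t=math.atan2(r,c[2]); q=c[:2]/max(r,1e-9)*t*f
    else: q=c[:2]/c[2]*f
    return q+[p["cx"],p["cy"]]
def cam(n):
    p=viewer.read_camera(n); p["name"]=n; return p
E
python3 - <<'E'
from h import *
ims=[]
for n in("top","scene"):
    p=cam(n); cv2.imwrite(f"pics/{n}0.png",p["color"]); print(n,p["fovy"],np.round(p["cam_to_world"],3).tolist(),[k for k in p])
    for t in("strip","tray","flap","sill","dish","bottle","carton","strip_edge","flap_lip","sill_top"):
        print(t,[(np.round(d["position"]).tolist(),round(d["confidence"],2),np.round(onplane(p,d["position"],.04 if t in("tray","flap","sill","flap_lip","sill_top") else .0)[:2],3).tolist()) for d in find_in(p,t)])
E
```

```text
top 51.94941115131223 [[-0.028, -0.996, 0.08, 0.524], [-1.0, 0.028, -0.004, -0.018], [0.002, -0.08, -0.997, 1.479], [0.0, 0.0, 0.0, 1.0]] ['color', 'fovy', 'cx', 'cy', 'cam_to_world', 'shot', 'name']
strip [([211.0, 210.0], 0.79, [0.596, 0.159]), ([159.0, 162.0], 0.7, [0.781, 0.354]), ([341.0, 160.0], 0.63, [0.769, -0.336])]
tray [([297.0, 216.0], 0.86, [0.562, -0.158])]
flap [([300.0, 211.0], 0.93, [0.581, -0.171])]
sill [([289.0, 244.0], 0.45, [0.463, -0.126])]
dish [([257.0, 149.0], 0.59, [0.821, -0.018])]
bottle [([144.0, 218.0], 0.71, [0.573, 0.413])]
carton [([374.0, 228.0], 0.81, [0.511, -0.447]), ([296.0, 248.0], 0.52, [0.445, -0.154]), ([144.0, 219.0], 0.16, [0.568, 0.411])]
strip_edge [([340.0, 161.0], 0.73, [0.767, -0.331]), ([156.0, 163.0], 0.57, [0.779, 0.365]), ([212.0, 211.0], 0.55, [0.592, 0.158])]
flap_lip [([295.0, 211.0], 0.78, [0.581, -0.151]), ([213.0, 210.0], 0.35, [0.594, 0.149])]
sill_top [([296.0, 241.0], 0.49, [0.47, -0.151])]
scene 46.96654121032923 [[-0.499, 0.642, -0.582, 1.381], [0.866, 0.367, -0.338, 0.455], [-0.004, -0.673, -0.74, 1.043], [0.0, 0.0, 0.
[... 176 characters left out ...]
0.64, [0.595, 0.165])]
tray [([216.0, 184.0], 0.62, [0.582, -0.144])]
flap [([211.0, 183.0], 0.61, [0.587, -0.161]), ([233.0, 162.0], 0.21, [0.465, -0.153])]
sill [([235.0, 161.0], 0.58, [0.461, -0.146]), ([219.0, 180.0], 0.38, [0.565, -0.144])]
dish [([215.0, 254.0], 0.8, [0.79, -0.015])]
bottle [([383.0, 254.0], 0.77, [0.548, 0.405])]
carton [([160.0, 146.0], 0.9, [0.488, -0.452])]
strip_edge [([297.0, 229.0], 0.9, [0.588, 0.15]), ([336.0, 308.0], 0.89, [0.776, 0.355]), ([140.0, 211.0], 0.86, [0.769, -0.309]), ([211.0, 181.0], 0.38, [0.545, -0.189])]
flap_lip [([212.0, 179.0], 0.9, [0.572, -0.168]), ([240.0, 162.0], 0.42, [0.456, -0.132])]
sill_top [([217.0, 182.0], 0.19, [0.572, -0.148])]
```

View pics/top0.png

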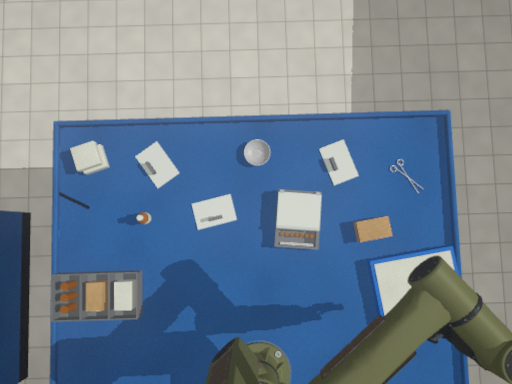

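View pics/scene0.png

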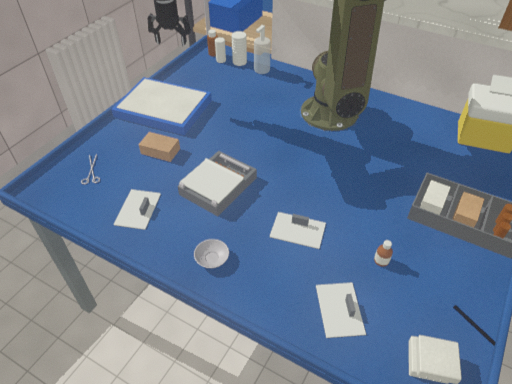

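Candidates for the strip in the top view are (214,211), (158,163) and (339,162). The first is nearest the base, about 0.61 m against 0.85 m, so I choose it. The white lid at (299,211) is the tray's cover. Next are a crop check and fits.

```bash
python3 - <<'E'
from h import *
p=cam("top"); s=arm.get_state(); print({k:np.round(s[k],3).tolist() for k in("time","position","tcp_rot","contact_force","opening")},arm.tip_reach)
for t,z,n in(("strip",.004,3),("tray",.04,1),("flap",.052,1)):
    for d in cut_out(p,t)[:n]:
        ys,xs=np.nonzero(d["pixels"]); w=np.array([onplane(p,(a,b),z)[:2] for a,b in zip(xs,ys)],np.float32)
        r=cv2.minAreaRect(w); print(t,d["confidence"],np.round(r[0],4),np.round(r[1],4),round(r[2],1))
c=p["color"][170:265,180:345]; cv2.imwrite("pics/crop.png",cv2.resize(c,None,fx=4.8,fy=4.8,interpolation=cv2.INTER_CUBIC))
E
```

```text
{'time': 1.15, 'position': [0.225, -0.556, 0.242], 'tcp_rot': [3.141, -0.0, -2.758], 'contact_force': [-0.207, 0.155, 0.056], 'opening': 0.085} 0.011
strip 0.84 [ 0.7647 -0.3241] [0.15   0.0993] 20.5
strip 0.71 [0.5919 0.1499] [0.1036 0.1511] 13.2
strip 0.68 [0.7743 0.3618] [0.1554 0.1052] 34.6
tray 0.66 [ 0.5534 -0.1576] [0.162  0.2099] 84.5
flap 0.89 [ 0.581 -0.161] [0.1566 0.1306] 84.2
```

View pics/crop.png

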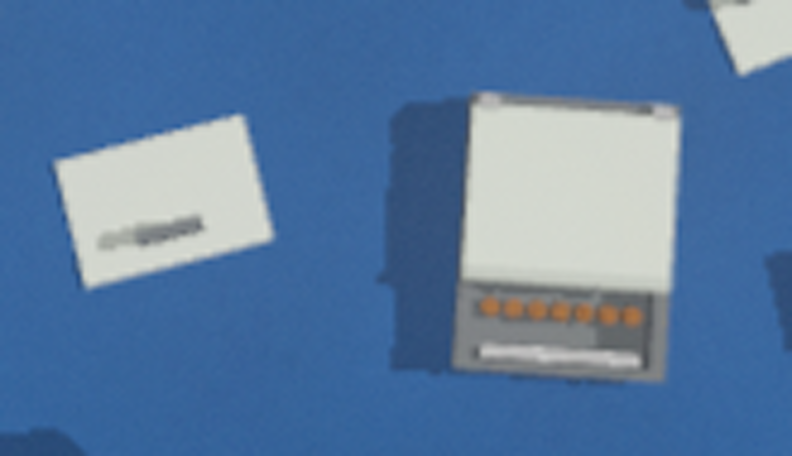

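The crop confirms both. The strip is on the left, rib toward the robot at crop (170,230). The tray is on the right, with its bar at (560,355) near the robot. I'll go over the tray first for a wrist look.

```bash
cat >> h.py <<'E'
def plan(x,y,z,yaw,n,hand=-1):
    s=arm.get_state(); P=np.array(s["position"]); w=s["tcp_rot"][2]
    D=np.array([x,y,z])-P; dw=(yaw-w+np.pi)%(2*np.pi)-np.pi; t=round(-dw/n,3); out=[]; Q=P.copy()
    for i in range(n):
        G=P+D*(i+1)/n; d=(G-Q)*1000; c,s_=np.cos(w),np.sin(w)
        r=np.round([d[0]*c+d[1]*s_, d[0]*s_-d[1]*c, -d[2]],1)
        Q=Q+np.array([r[0]*c+r[1]*s_, r[0]*s_-r[1]*c, -r[2]])/1000; w-=t
        out+= [hand,*r.tolist(),t]
    print(out)
E
python3 -c "
from h import *
plan(.46,-.15,.25,-1.665,11)"
```

```text
[-1, -33.7, 26.2, -0.7, np.float64(-0.099), -1, -36.1, 22.8, -0.7, np.float64(-0.099), -1, -38.1, 19.1, -0.7, np.float64(-0.099), -1, -39.9, 15.3, -0.7, np.float64(-0.099), -1, -41.2, 11.2, -0.7, np.float64(-0.099), -1, -42.1, 7.1, -0.7, np.float64(-0.099), -1, -42.6, 2.9, -0.7, np.float64(-0.099), -1, -42.6, -1.3, -0.7, np.float64(-0.099), -1, -42.4, -5.6, -0.7, np.float64(-0.099), -1, -41.5, -9.7, -0.7, np.float64(-0.099), -1, -40.5, -13.7, -0.7, np.float64(-0.099)]
```

Request:
step_arm(commands=[-1,-34,26,-1,-0.099,-1,-36,23,-1,-0.099,-1,-38,19,-1,-0.099,-1,-40,15,-1,-0.099,-1,-41,11,-1,-0.099,-1,-42,7,-1,-0.099,-1,-43,3,-1,-0.099,-1,-43,-1,-1,-0.099,-1,-42,-6,-1,-0.099,-1,-42,-10,0,-0.099,-1,-41,-14,0,-0.099,-1,0,0,0,0])

```text
time: 2.5
position: [0.4631, -0.1458, 0.2507]
tcp_rot: [3.141, 0.001, -1.661]
contact_force: [-1.2, -0.7, 0.6]
opening: 0.0855
grip_force: 0.0
```

```bash
python3 - <<'E'
from h import *
p=cam("wrist"); cv2.imwrite("pics/w1.png",p["color"]); print(p["fovy"],p["cx"],p["cy"],np.round(p["cam_to_world"],3).tolist())
s=arm.get_state();print(s["time"],s["position"],s["tcp_rot"])
for t,z in(("strip",.004),("tray",.04),("flap",.052),("sill",.045)):
    for d in cut_out(p,t)[:2]:
        ys,xs=np.nonzero(d["pixels"]); w=np.array([onplane(p,(a,b),z)[:2] for a,b in zip(xs,ys)],np.float32)
        r=cv2.minAreaRect(w); print(t,d["confidence"],np.round(r[0],4),np.round(r[1],4),round(r[2],1))
E
```

```text
65.70646984690485 252.3699379430009 188.9979203477298 [[-0.996, 0.086, 0.023, 0.458], [0.089, 0.961, 0.263, -0.212], [0.001, 0.264, -0.964, 0.382], [0.0, 0.0, 0.0, 1.0]]
2.55 [ 0.46229905 -0.1474475   0.25095682] [ 3.14090930e+00  2.21411969e-04 -1.66458079e+00]
strip 0.91 [0.5868 0.0873] [0.0671 0.0333] 15.3
strip 0.89 [ 0.7636 -0.321 ] [0.1537 0.1043] 19.5
flap 0.58 [ 0.5827 -0.1596] [0.1583 0.1354] 84.0
sill 0.65 [ 0.464  -0.1497] [0.1195 0.0103] 85.0
```

View pics/w1.png

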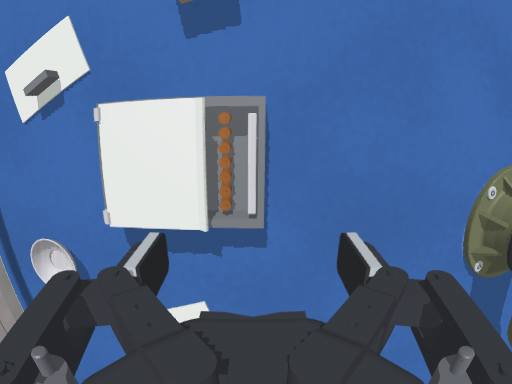

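The wrist view shows the tray bar at (252,163), lip at (206,165) and front edge at column 265. It agrees with the top view: tray at (0.5535,-0.158), yaw about -0.094. Now over to the strip.

```bash
python3 -c "
from h import *
np.set_printoptions(legacy='1.25')
plan(.568,.144,.15,-1.34,8)"
```

```text
[-1, -37.9, -9.6, 12.7, -0.041, -1, -37.5, -11.2, 12.7, -0.041, -1, -37.0, -12.7, 12.7, -0.041, -1, -36.5, -14.2, 12.7, -0.041, -1, -35.8, -15.7, 12.6, -0.041, -1, -35.2, -17.1, 12.7, -0.041, -1, -34.4, -18.6, 12.7, -0.041, -1, -33.6, -20.0, 12.7, -0.041]
```

Request:
step_arm(commands=[-1,-38,-9.5,8,-0.04,-1,-37.5,-11,8,-0.04,-1,-37,-12.5,10,-0.04,-1,-36.5,-14,12,-0.04,-1,-36,-15.5,15,-0.04,-1,-35,-17,16,-0.04,-1,-34.5,-18.5,16,-0.04,-1,-33.5,-20,16,-0.04,-1,0,0,0,0])

```text
time: 3.65
position: [0.5674, 0.1463, 0.1463]
tcp_rot: [3.136, -0.0, -1.347]
contact_force: [-0.6, -0.5, -0.1]
opening: 0.0856
grip_force: 0.0
```

```bash
python3 - <<'E'
from h import *
np.set_printoptions(legacy='1.25')
p=cam("wrist"); im=p["color"].copy()
s=arm.get_state();print(s["time"],s["position"],s["tcp_rot"])
for d in cut_out(p,"strip")[:2]:
    ys,xs=np.nonzero(d["pixels"]); w=np.array([onplane(p,(a,b),.004)[:2] for a,b in zip(xs,ys)],np.float32)
    r=cv2.minAreaRect(w); print(d["confidence"],np.round(r[0],4),np.round(r[1],4),round(r[2],1),len(xs))
# overlay the top-view estimate of the rib top (z .034)
c,q=np.array([.592,.150]),.23
R=np.array([[np.cos(q),-np.sin(q)],[np.sin(q),np.cos(q)]])
for a,b,z in((-31,-25,.034),(-19,-25,.034),(-19,25,.034),(-31,25,.034),(50,75,.004),(50,-75,.004),(-50,-75,.004),(-50,75,.004)):
    u=proj(p,[*(c+R@[a/1000,b/1000]),z]); cv2.circle(im,tuple(int(v) for v in np.round(u)),2,(0,0,255),-1)
cv2.imwrite("pics/w2.png",im)
E
```

```text
3.7 [0.56757463 0.1447576  0.1480945 ] [ 3.13786525e+00 -9.07851471e-04 -1.34861571e+00]
0.92 [0.5909 0.1519] [0.1028 0.1511] 13.2 15595
0.74 [0.774  0.3623] [0.1541 0.1022] 34.5 1107
```

View pics/w2.png

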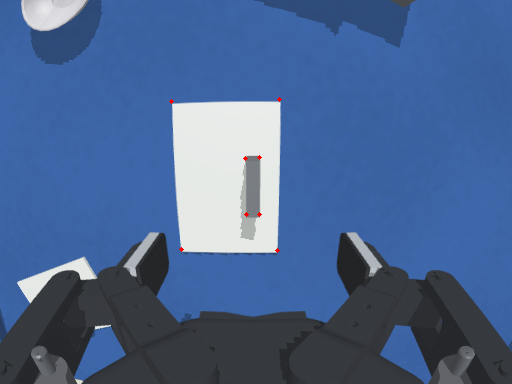

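The overlay of the estimated strip corners and rib matches the picture, rib at (252,186). Descend and grip.

Request:
step_arm(commands=[-1,0,0,40,-0.008,-1,0,0,40,0,-1,0,0,30,0,-1,0,0,19,0,-1,0,0,0,0,1,0,0,0,0,1,0,0,0,0,1,0,0,0,0,1,0,0,0,0,1,0,0,0,0], squeeze=60)

```text
time: 4.75
position: [0.568, 0.1447, 0.0219]
tcp_rot: [-3.141, 0.0, -1.341]
contact_force: [1.8, 1.5, -0.6]
opening: 0.0125
grip_force: 0.4
```

Request:
step_arm(commands=[1,0,0,0,0,1,0,0,0,0,1,0,0,0,0,1,0,0,-20,0,1,0,0,-40,0,1,0,0,-30,0,1,0,0,-20,0,1,0,0,0,0,1,0,0,0,0])

```text
time: 5.65
position: [0.5673, 0.1446, 0.13]
tcp_rot: [3.14, 0.001, -1.341]
contact_force: [-0.7, 0.0, -2.1]
opening: 0.0105
grip_force: 61.3
```

```bash
python3 - <<'E'
from h import *
p=cam("wrist"); cv2.imwrite("pics/w3.png",p["color"])
s=arm.get_state();print(s["time"],s["position"],s["tcp_rot"],s["opening"],s["grip_force"],s["contact_force"])
zt=s["position"][2]-.0219
for d in cut_out(p,"strip")[:1]:
    ys,xs=np.nonzero(d["pixels"]); w=np.array([onplane(p,(a,b),zt+.004)[:2] for a,b in zip(xs,ys)],np.float32)
    r=cv2.minAreaRect(w); print(d["confidence"],np.round(r[0],4),np.round(r[1],4),round(r[2],1),len(xs))
E
```

```text
5.7 [0.56697103 0.14441963 0.12924318] [ 3.13864546e+00  1.71331554e-04 -1.34101274e+00] 0.010821434897859977 61.332499980926514 [-0.20992736  1.02156863 -1.76040527]
0.91 [0.5933 0.1454] [0.1007 0.1361] 13.1 29405
```

View pics/w3.png

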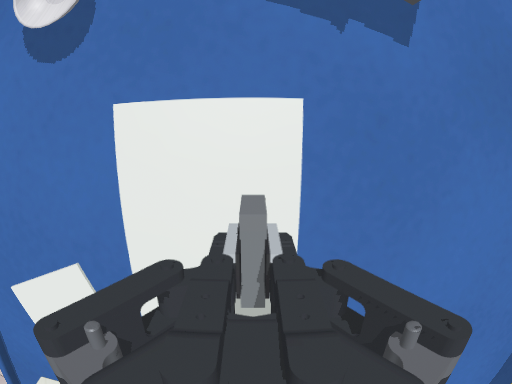

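The strip is held level and square, rib at (253,250). The in-hand offset of the strip centre from the TCP is about +25.5 mm in x and +1.5 mm in y. Carry it to just before the lip.

```bash
python3 -c "
from h import *
np.set_printoptions(legacy='1.25')
plan(.4314,-.148,.115,-1.665,9,1)"
```

```text
[1, 28.2, 22.1, 1.6, 0.036, 1, 29.0, 21.0, 1.5, 0.036, 1, 29.7, 20.0, 1.6, 0.036, 1, 30.4, 18.9, 1.5, 0.036, 1, 31.1, 17.7, 1.6, 0.036, 1, 31.6, 16.7, 1.5, 0.036, 1, 32.3, 15.5, 1.6, 0.036, 1, 32.8, 14.3, 1.5, 0.036, 1, 33.3, 13.2, 1.6, 0.036]
```

Request:
step_arm(commands=[1,28,22,1.5,0.036,1,29,21,1.5,0.036,1,29.5,20,1.5,0.036,1,30.5,19,1.5,0.036,1,31,17.5,1.5,0.036,1,31.5,16.5,1.5,0.036,1,32.5,15.5,1.5,0.036,1,33,14.5,1.5,0.036,1,33.5,13,2,0.036,1,0,0,0,0,1,0,0,0,0])

```text
time: 6.85
position: [0.4318, -0.1483, 0.116]
tcp_rot: [3.14, 0.0, -1.666]
contact_force: [-0.9, -0.9, -1.0]
opening: 0.0109
grip_force: 61.2
```

```bash
python3 - <<'E'
from h import *
np.set_printoptions(legacy='1.25')
p=cam("wrist"); im=p["color"].copy()
s=arm.get_state();P=np.array(s["position"]);print(s["time"],P,s["tcp_rot"],s["contact_force"])
T0=np.array([.5535,-.158]);q=-.094;R=np.array([[np.cos(q),-np.sin(q)],[np.sin(q),np.cos(q)]])
print("tcp in tray",R.T@(P[:2]-T0)*1000)
for d in cut_out(p,"strip")[:1]:
    ys,xs=np.nonzero(d["pixels"]); w=np.array([R.T@(onplane(p,(a,b),P[2]-.0205+.004)[:2]-T0) for a,b in zip(xs,ys)],np.float32)
    r=cv2.minAreaRect(w); print("strip",np.round(r[0],4),np.round(r[1],4),round(r[2],1),w.min(0),w.max(0))
for d in cut_out(p,"flap")[:1]:
    ys,xs=np.nonzero(d["pixels"]); w=np.array([R.T@(onplane(p,(a,b),.054)[:2]-T0) for a,b in zip(xs,ys)],np.float32)
    r=cv2.minAreaRect(w); print("flap",np.round(r[0],4),np.round(r[1],4),round(r[2],1),w.min(0),w.max(0))
for a,b,z in((-105,-80,.04),(105,-80,.04),(-37,-78,.058),(97,-78,.054)):
    u=proj(p,[*(T0+R@[a/1000,b/1000]),z]); cv2.circle(im,tuple(int(v) for v in np.round(u)),2,(0,0,255),-1)
cv2.imwrite("pics/w4.png",im)
E
```

```text
6.9 [ 0.43224708 -0.14775197  0.11626939] [ 3.13993965e+00  1.16016473e-04 -1.66516124e+00] [ 0.0650195  -0.49391355 -1.27478454]
tcp in tray [-121.67951749   -1.17820952]
strip [-0.0969 -0.0081] [0.1325 0.0991] 89.8 [-0.14660253 -0.07444365] [-0.04726271  0.05790975]
flap [ 0.0338 -0.0001] [0.1195 0.1545] 0.3 [-0.0258594  -0.07747961] [0.09349101 0.07722422]
```

View pics/w4.png

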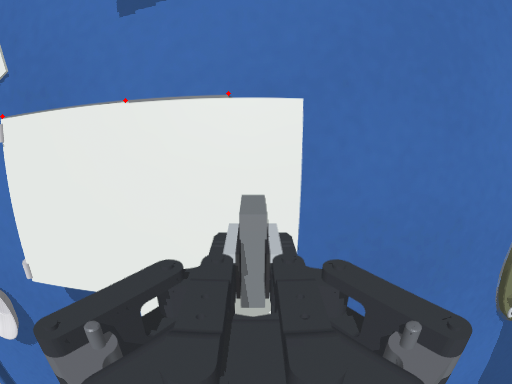

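Aligned: the strip's leading edge is at tray x -47 (10 mm short of the lip), y about +0.6, and square. In the picture the strip overlaps the tray front and the cover corners match the red marks. Lower it in steps, watching the force.

Request:
step_arm(commands=[1,0,0,20,0,1,0,0,20,0,1,0,0,8,0,1,0,0,0,0,1,0,0,0,0])

```text
time: 7.5
position: [0.4332, -0.1476, 0.0701]
tcp_rot: [-3.141, -0.0, -1.664]
contact_force: [-0.7, 0.5, -1.6]
opening: 0.0109
grip_force: 61.2
```

Request:
step_arm(commands=[1,0,0,2,0,1,0,0,0,0,1,0,0,0,0])

```text
time: 7.8
position: [0.4328, -0.1478, 0.0676]
tcp_rot: [-3.141, 0.0, -1.665]
contact_force: [0.5, -0.1, -1.7]
opening: 0.0106
grip_force: 61.2
```

Request:
step_arm(commands=[1,0,0,2,0,1,0,0,0,0,1,0,0,0,0])

```text
time: 8.1
position: [0.433, -0.1479, 0.0658]
tcp_rot: [-3.141, -0.0, -1.665]
contact_force: [-0.5, 0.3, 2.7]
opening: 0.0111
grip_force: 61.7
```

Request:
step_arm(commands=[1,0,0,1.5,0,1,0,0,0,0,1,0,0,0,0])

```text
time: 8.4
position: [0.433, -0.1479, 0.0641]
tcp_rot: [-3.141, -0.0, -1.665]
contact_force: [-0.4, -0.8, 3.2]
opening: 0.0106
grip_force: 61.8
```

Bar contact: the underside is now about 42 mm. A touch lower, then start sliding under the lip (tool -y is tray +x).

Request:
step_arm(commands=[1,0,0,0.7,0,1,0,-4,0,0,1,0,-4,0,0,1,0,-4,0,0,1,0,-4,0,0,1,0,-4,0,0,1,0,0,0,0])

```text
time: 9.1
position: [0.4532, -0.1498, 0.0631]
tcp_rot: [-3.141, -0.0, -1.665]
contact_force: [0.1, -0.7, 3.7]
opening: 0.0108
grip_force: 61.9
```

```bash
python3 - <<'E'
from h import *
p=cam("scene"); s=arm.get_state(); print(s["position"],s["contact_force"],s["torque"])
u=proj(p,[.5,-.15,.05]).astype(int); print(u)
c=p["color"][u[1]-55:u[1]+45,u[0]-65:u[0]+65]; cv2.imwrite("pics/s5.png",cv2.resize(c,None,fx=6,fy=6,interpolation=cv2.INTER_CUBIC))
E
```

```text
[ 0.45320087 -0.14982179  0.06322552] [-0.4364317  -1.36496755  2.9487339 ] [-0.19462026  0.01302079  0.02327038]
[227 165]
```

View pics/s5.png

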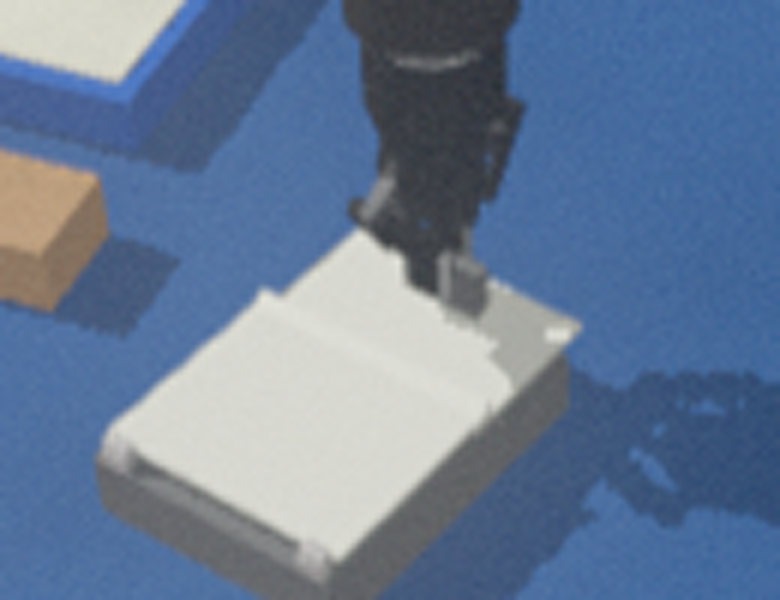

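The strip's edge is under the lip at (370,340) and the cover lies level. Continue.

Request:
step_arm(commands=[1,0,-4,0,0,1,0,-4,0,0,1,0,-4,0,0,1,0,-4,0,0,1,0,0,0,0,1,0,0,0,0])

```text
time: 9.75
position: [0.4691, -0.1512, 0.0633]
tcp_rot: [-3.14, 0.0, -1.665]
contact_force: [-0.6, -0.3, 3.3]
opening: 0.0106
grip_force: 61.9
```

Request:
step_arm(commands=[1,0,-2,0,0,1,0,-1,0,0,1,0,0,0,0,1,0,0,0,0])

```text
time: 10.15
position: [0.4713, -0.1514, 0.063]
tcp_rot: [3.141, 0.0, -1.665]
contact_force: [-2.2, 0.0, 4.0]
opening: 0.011
grip_force: 61.9
```

Request:
step_arm(commands=[1,0,-1,0,0,1,0,0,0,0,1,0,0,0,0])

```text
time: 10.45
position: [0.4725, -0.1516, 0.0631]
tcp_rot: [3.142, 0.0, -1.665]
contact_force: [-1.8, 0.3, 3.1]
opening: 0.011
grip_force: 61.9
```

Request:
step_arm(commands=[1,0,-1,0,0,1,0,0,0,0,1,0,0,0,0])

```text
time: 10.75
position: [0.4735, -0.1517, 0.0631]
tcp_rot: [3.142, 0.0, -1.665]
contact_force: [-2.2, -0.4, 4.3]
opening: 0.0106
grip_force: 61.9
```

Request:
step_arm(commands=[1,0,-1,0,0,1,0,0,0,0,1,0,0,0,0])

```text
time: 11.05
position: [0.4737, -0.1517, 0.0628]
tcp_rot: [3.139, 0.0, -1.665]
contact_force: [-5.8, 1.5, 5.0]
opening: 0.0106
grip_force: 62.1
```

Request:
step_arm(commands=[1,0,0,1,0,1,0,0,0,0,1,0,0,0,0])

```text
time: 11.35
position: [0.4737, -0.1517, 0.0622]
tcp_rot: [3.14, 0.0, -1.665]
contact_force: [-7.9, 2.3, 8.2]
opening: 0.0108
grip_force: 62.4
```

Request:
step_arm(commands=[1,0,0,1,0,1,0,0,0,0,1,0,0,0,0])

```text
time: 11.65
position: [0.4736, -0.1517, 0.062]
tcp_rot: [3.14, -0.0, -1.665]
contact_force: [-11.2, 3.5, 11.8]
opening: 0.0107
grip_force: 63.2
```

The stop is felt at TCP x 0.4737. Relieve the push a little, press more and look.

Request:
step_arm(commands=[1,0,1,0,0,1,0,0,1,0,1,0,0,1,0,1,0,0,0,0,1,0,0,0,0,1,0,0,0,0])

```text
time: 12.25
position: [0.4736, -0.1517, 0.062]
tcp_rot: [-3.141, -0.0, -1.664]
contact_force: [-12.0, 5.3, 19.7]
opening: 0.0109
grip_force: 64.3
```

```bash
python3 - <<'E'
from h import *
np.set_printoptions(legacy='1.25')
s=arm.get_state(); print(s["time"],s["position"],s["tcp_rot"],s["contact_force"],s["torque"],s["grip_force"])
p=cam("wrist"); T0=np.array([.5535,-.158]);q=-.094;R=np.array([[np.cos(q),-np.sin(q)],[np.sin(q),np.cos(q)]])
for t,z in(("strip",.044),("flap",.054)):
  for d in cut_out(p,t)[:1]:
    ys,xs=np.nonzero(d["pixels"]); w=np.array([R.T@(onplane(p,(a,b),z)[:2]-T0) for a,b in zip(xs,ys)],np.float32)
    r=cv2.minAreaRect(w); print(t,np.round(r[0],4),np.round(r[1],4),round(r[2],1),w.min(0),w.max(0))
cv2.imwrite("pics/w6.png",p["color"])
p=cam("scene"); a=p["color"][110:210,162:292]
cv2.imwrite("pics/f6.png",np.hstack([cv2.resize(a,(400,308),interpolation=cv2.INTER_CUBIC),cv2.resize(cv2.imread("pics/w6.png"),(400,308))]))
E
```

```text
12.25 [ 0.47363332 -0.15172407  0.06199387] [-3.14083853e+00 -4.96899658e-04 -1.66443737e+00] [-12.00842663   5.31499814  19.67622894] [ 1.9467436   4.15799713 -0.17197089] 64.32272493839264
strip [-0.0697 -0.009 ] [0.0706 0.1298] 0.0 [-0.10503147 -0.07389012] [-0.03436959  0.05591994]
flap [ 0.0275 -0.0009] [0.1305 0.1526] 0.1 [-0.03759788 -0.07729434] [0.09273553 0.07556174]
```

View pics/f6.png

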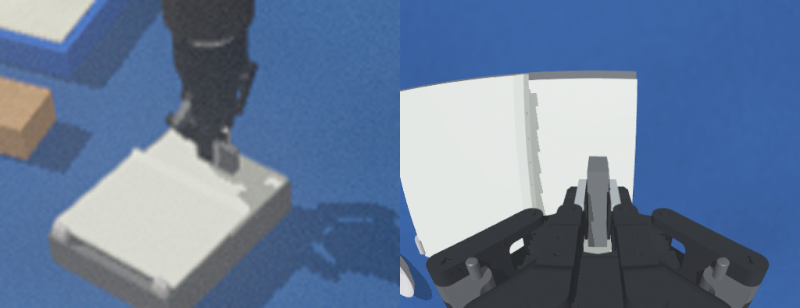

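The near edge is flush with the tray front (tray x -105.0, y about +1). The strip is square, the cover is level, and about 20 N presses down on a solid stop. Handing in.

```bash
python3 -c "
from plant import sign_off
print(sign_off())"
```

```text
the job is handed in; nothing more can be done
None
```

The strip is tucked home under the cover and was still held pressed flat with about 20 N when I handed the job in at about 12 s; `sign_off()` returned no verdict, so I can't confirm it was judged a pass.

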